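# Stand the ball stake up on the jeweller's bench

## Robot

A 6-joint arm with a two-finger parallel gripper is mounted at the origin on the work surface. World frame = base frame: x ahead of the robot, y to its left, z up, the work surface at z = 0. Lengths are in m, angles in rad, forces in N, time in s.
With the tool pointing down it reaches from about 0.375 to 0.975 m from the base axis. Payload 3.8 kg.
Tool frame: the origin (TCP) lies on the centre line of the jaws, within the pads' length; the fingertips stand 17 mm ahead of it and the grasp point (between the pads) lies 2 mm behind it (bot.tip_extent is the distance from the TCP to the fingertips, in m); z points along the fingers, y is the line along which they close (so a half turn about z gives the same grasp; the last joint's range is limited). The gripper opens to 85 mm and grips with 20 to 120 N. Pads are 22 mm wide; open, the fingers measure 114 mm over their backs; the gripper's body (76 mm by 85 mm) begins 54 mm behind the grasp point. The pads swing forward as they close: fully open they stand 13 mm farther back than shut.
Start: joints at [1.214, 0.264, 1.604, -0, 1.274, -0.037], TCP at [0.212, 0.641, 0.248] pointing down, gripper open.
Joint ranges: [-2.63, 2.63], [-0.94, 2.18], [0.31, 2.57], [-1.31, 4.45], [0, 2.66], [-2.55, 2.55]. Speed limits (rad/s): [2.57, 2.57, 3.14, 3.14, 3.14, 3.14].

## Interface

Orientations are given as a rotation vector (axis times angle).
In Python, from workcell import readout, read_camera, finish_job, bot gives the robot as it stands.
- The arm moves only by the tool jog_arm, never from a script. Its argument "deltas" is one flat list of numbers, 7 for each row, row after row: the shift along the tool's x, y, z in m, then the turn, a rotation vector about the tool's x, y, z in degrees, then the gripper command: -1 is shut, 1 is fully open, values between are in proportion. A call has 1 to 8 rows; each row is the pose to reach, as a shift and turn from the pose commanded when the call began, along the tool's axes at that moment; what a row does not reach only later rows make up. A row lasts 1/10 s, in which the tool goes at most 50 mm and 8.59 degrees, less where a joint would pass 70% of its speed; a pose out of reach is approached as far as the arm can. A call with a gripper value outside its range is refused whole. The fingers move at their own pace and stop on an object; "squeeze" is the grip in N (left out, the last holds). Time passes only in rows, so rows that repeat a pose let the fingers close. It gives the time, the measured TCP pose, the force, the opening and the grip force at its end, in the units of the state.
- readout.read_state(): the state, without advancing time (a new reading comes with each control period).
- read_camera(name): name is "scene" or "side" or "wrist"; returns a dict with "color" (384x512x3 uint8, blue, green, red), "fx", "fy", "cx", "cy" (pixels), "origin" and "attitude" of the camera in the world. Camera axes: x right, y down, z forward; pixel columns grow to the right and rows downward; lengths in m; the calibration is good to about 2 mm. A picture is of the moment at which its call begins. There is no depth.
- finish_job(): hands the job in; it is judged then, once.
The state is a dict: "time": time; "q": joint angles; "joint_vel": joint speeds; "joint_torque": joint torques, N m; "tool_pos": TCP position; "tcp_rot": TCP orientation; "wrist_force": force on the tool from outside, world axes, zero at the start; "torque": the same for the moment, N m; "width": opening from 0.0 (shut) to 1.0 (fully open); "grip_force": force on a finger pad.
Only numpy, scipy, OpenCV 4.12 (cv2) and the standard library are available. Lean on these libraries where they do the work, as an engineer would, in place of code of your own. Each camera call takes 0.05 s, during which the arm holds its last target. There are 200 camera calls.

## Task

The steel ball stake (the rod with a round ball on its end) has been left lying on the bench. Take it by the ball end and raise it until it stands upright on its six-sided foot, letting the foot pivot on the bench where it lies rather than carrying or dragging it away, then let go. Leave the tapered mandrel, the hammer and the doming block where they are.

Things in the scene. Friction and masses are not known exactly. Their poses are not given: they have to be found in the camera images.
- ball_stake: The ball stake: bare steel, 160 mm long, about 0.4 kg. Hexagonal foot 44 mm across flats, 14 mm thick; shank 14 mm in diameter; 30 mm ball on the end. Origin: centre of the foot's flat underside. z: along the shank, foot to ball. x: to the middle of one flat. At the start it lies with x downward, on that flat and on the ball, the shank dipping about 3 degrees towards the ball.
- ball (a point): Centre of the ball, on the stake's axis, 145 mm from the foot's underside; 15 mm above the bench at the start, 145 mm when the stake stands. The smooth ball swivels easily between two flat finger pads.
- mandrel: Bystander: the tapered mandrel, bare steel, 200 mm long, lying: the same hexagonal foot (44 mm across flats, 14 mm thick) but a smooth cone narrowing from 24 mm to 12 mm in diameter, with no ball. Origin: centre of the foot's underside; z along its axis from foot to tip.
- doming_block: Bystander: the doming block, a 50 mm steel cube with round hollows in its top. Origin: centre of its underside.
- hammer: Bystander: a hammer lying flat, 260 mm long, wooden handle and steel head. Origin under its middle; x runs from handle to head.

How it is judged:
By the outcome, as a careful person would: the job done as asked, in the order asked, and still so for the second after the job is handed in, with the robot touching nothing.
It also fails if it takes over 38 s, if anything falls off the work surface, if the arm or the gripper's body presses on something with over 40 N, if the wrist force passes 120 N, or if a joint passes its speed limit or range.

## Working session

There is one attempt and no reset: what is moved stays moved. The work goes in short steps, Python scripts to look and compute and a tool call to move; the robot and the scene stay as the last step left them, time stands still between calls to the robot, and variables do not carry over. Pictures are saved under pics/ and viewed, at most 10 in all, crops included, and the job is handed in when it is done.

Besides the shell and the picture viewer there is one more tool, called after ">>>" as name(argument=value, ...), one argument or row to a line, values as JSON. jog_arm: Moves the arm, as the interface text tells. Its arguments: {"type":"object","properties":{"deltas":{"type":"array"},"squeeze":{"type":"number"}},"required":["deltas"]}

```bash
mkdir -p pics; ls
python3 - <<'E'
from workcell import readout, read_camera, bot
import cv2,numpy as np
s=readout.read_state();print(s)
a=[]
for n in("scene","side","wrist"):
    c=read_camera(n);cv2.imwrite(f"pics/{n}0.png",c["color"]);print(n,c["fx"],c["cx"],c["cy"],c["origin"],c["attitude"])
E
```

```text
pics
{'time': 0.0, 'q': array([ 1.21410602e+00,  2.64757593e-01,  1.60535359e+00, -8.79170606e-06,
        1.27368640e+00, -3.69132380e-02]), 'joint_vel': array([-0.00076488,  0.00062907, -0.00097047,  0.00017201, -0.00206822,
       -0.00049491]), 'joint_torque': array([-3.66436261e-04, -5.15119600e+01, -3.67305636e+01,  1.82601624e-06,
        1.30673731e-02,  1.44427173e-05]), 'tool_pos': array([0.21196542, 0.64014083, 0.24697   ]), 'tcp_rot': array([-0.50009557, -3.10110308,  0.00339875]), 'wrist_force': array([ 0.51931953, -0.30977806, -0.1908633 ]), 'torque': array([-0.00716845,  0.00563828,  0.01778284]), 'grip_force': 0.0, 'width': 0.9957048347601538}
scene 370.5628033913413 253.99235920761674 193.96010215718331 [ 1.14464283 -0.90066113  0.7302292 ] [-2.04363501 -0.64109419  0.36394458]
side 380.72705243005197 256.2717370088504 192.07997390485642 [ 0.15836402 -0.75365301  0.70955751] [-2.16327584  0.56835877 -0.25217024]
wrist 337.5902110146672 257.6953543570863 193.5230781776735 [0.14346637 0.66197694 0.37209632] [2.34912447 1.69647324 0.24102014]
```

View pics/scene0.png

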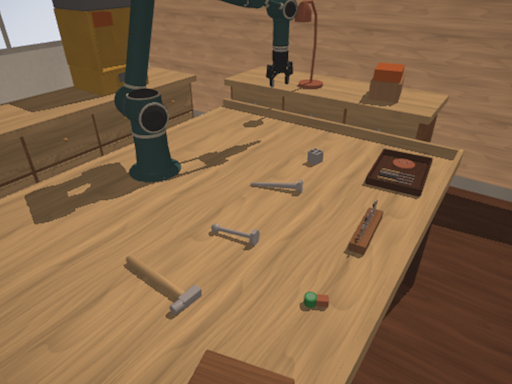

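View pics/side0.png

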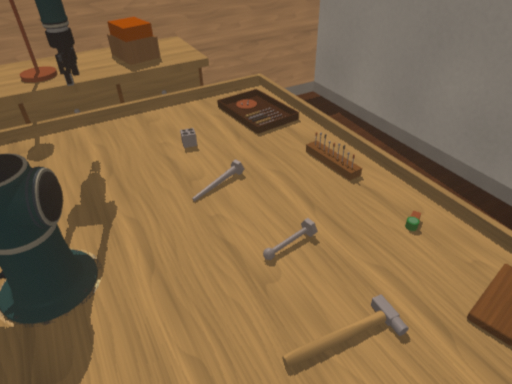

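The ball stake is at about scene (216,230) for the ball and (254,237) for the foot, and side (269,254) and (310,229). The mandrel lies behind it, and the hammer in front.

```bash
cat > h.py <<'E'
from workcell import readout, read_camera, bot
import cv2,numpy as np
from scipy.spatial.transform import Rotation as R
def ray(c,uv):
    d=np.array([(uv[0]-c["cx"])/c["fx"],(uv[1]-c["cy"])/c["fy"],1]);d=R.from_rotvec(c["attitude"]).as_matrix()@d
    return np.array(c["origin"]),d/np.linalg.norm(d)
def plane(c,uv,z):
    o,d=ray(c,uv);return o+d*(z-o[2])/d[2]
def tri(rs):
    A=sum(np.eye(3)-np.outer(d,d) for o,d in rs);b=sum((np.eye(3)-np.outer(d,d))@o for o,d in rs)
    return np.linalg.solve(A,b)
def proj(c,p):
    x=R.from_rotvec(c["attitude"]).as_matrix().T@(np.array(p)-c["origin"]);return np.array([c["fx"]*x[0]/x[2]+c["cx"],c["fy"]*x[1]/x[2]+c["cy"]])
E
python3 - <<'E'
from h import *
t=[]
for n,(x0,x1,y0,y1) in dict(scene=(200,270,215,255),side=(255,325,212,270)).items():
    im=cv2.imread(f"pics/{n}0.png")[y0:y1,x0:x1]
    t.append(cv2.resize(im,None,fx=8,fy=8,interpolation=cv2.INTER_NEAREST))
    hsv=cv2.cvtColor(im,cv2.COLOR_BGR2HSV);m=(hsv[...,1]<75).astype(np.uint8)
    print(n);print("\n".join("".join(".#"[v] for v in r) for r in m))
    t[-1]=t[-1][:300 if n=="scene" else 464]
w=max(a.shape[1] for a in t)
v=np.vstack(t);cv2.imwrite("pics/crop.png",cv2.resize(v,(440,600)))
E
```

```text
scene
......................................................................
......................................................................
......................................................................
......................................................................
......................................................................
......................................................................
......................................................................
......................................................................
...............##.....................................................
..............#####...................................................
............#######...................................................
............########..................................................
............##########................................................
............##############............................................
............##################........................###.............
............#################
[... 5168 characters left out ...]
.............................................................
......................................................................
......................................................................
......................................................................
......................................................................
......................................................................
......................................................................
......................................................................
......................................................................
......................................................................
```

View pics/crop.png

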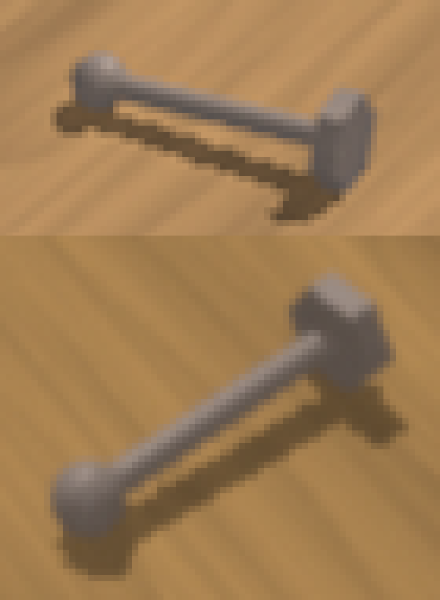

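The enlarged crop shows the ball centred at scene (215.9,227.7) and side (268.9,254.1), with the foot blob at about (254.6,237.5) and (309.5,227).

Run:
```python
from h import *
S=read_camera("scene");D=read_camera("side")
b=tri([ray(S,(216.4,228.2)),ray(D,(269.4,254.6))]);f=tri([ray(S,(255,237.5)),ray(D,(310,227.5))])
print("ball tri",b,plane(S,(216.4,228.2),.015),plane(D,(269.4,254.6),.015))
print("foot tri",f,plane(S,(255,237.5),.022),plane(D,(310,227.5),.022),np.linalg.norm(f-b),np.degrees(np.arctan2(*(b-f)[1::-1])))
for uv in [(302,186),(252,184)]:print("mandrel",plane(S,uv,.01))
for uv in [(128,262),(187,298)]:print("hammer",plane(S,uv,.01))
print("block",plane(S,(315,158),.025))
```

```text
ball tri [ 0.49161051 -0.18464046  0.01031304] [ 0.49465496 -0.18586086  0.015     ] [ 0.48836169 -0.1915897   0.015     ]
foot tri [ 0.62884717 -0.16330343  0.02042662] [ 0.62916965 -0.16198863  0.022     ] [ 0.62661673 -0.16733338  0.022     ] 0.13925320490617243 -171.16262547615761
mandrel [0.58729396 0.21549418 0.01      ]
mandrel [0.41973944 0.11868209 0.01      ]
hammer [ 0.38534625 -0.44954164  0.01      ]
hammer [ 0.61938222 -0.45218458  0.01      ]
block [0.52928304 0.43629024 0.025     ]
```

```bash
cat >> h.py <<'E'
def delta(p,yaw=None,tilt=0):
    s=readout.read_state();T=R.from_rotvec(s["tcp_rot"]);M=T.as_matrix()
    print("t",s["time"],"pos",s["tool_pos"].round(4),"yaw",np.degrees(np.arctan2(M[1,0],M[0,0])).round(2),"zax",M[:,2].round(4),"q",s["q"].round(2),"F",s["wrist_force"].round(1),"w",s["width"],"g",s["grip_force"])
    print("shift",(M.T@(np.array(p)-s["tool_pos"])).round(4))
    if yaw is not None:
        a=np.radians(yaw);D=np.array([[np.cos(a),np.sin(a),0],[np.sin(a),-np.cos(a),0],[0,0,-1]])
        print("turn",np.degrees((T.inv()*R.from_matrix(D)).as_rotvec()).round(2))
E
python3 -c "
from h import *
delta([.45,.25,.25],9.8)"
```

```text
t 0.25 pos [0.2121 0.6405 0.2477] yaw 161.68 zax [-4.e-04 -1.e-03 -1.e+00] q [ 1.21  0.26  1.6  -0.    1.27 -0.04] F [ 0.1 -0.8 -0.1] w 1.0024310278134814 g 0.0
shift [-0.3486 -0.2959 -0.002 ]
turn [-2.0000e-02  8.0000e-02  1.5188e+02]
```

>>> jog_arm(
  deltas=[-0.044,-0.037,0,0,0,7.5,1,-0.088,-0.074,0,0,0,15,1,-0.132,-0.111,0,0,0,22.5,1,-0.176,-0.148,0,0,0,30,1,-0.22,-0.185,0,0,0,37.5,1,-0.264,-0.222,0,0,0,45,1,-0.308,-0.259,0,0,0,52.5,1,-0.348,-0.296,0,0,0,60,1],
)

```text
time: 1.05
tool_pos: [0.4216, 0.2977, 0.2485]
tcp_rot: [1.99, 2.431, 0.001]
wrist_force: [0.3, -0.1, 0.1]
width: 0.999
grip_force: 0.0
```

```bash
python3 -c "
from h import *
delta([.50,-.13,.25],9.8)"
```

```text
t 1.05 pos [0.4216 0.2977 0.2485] yaw 101.38 zax [ 7.e-04  4.e-04 -1.e+00] q [ 0.57 -0.04  1.94 -0.    1.24  0.37] F [ 0.3 -0.1  0.1] w 0.9989648538986655 g 0.0
shift [-0.4348 -0.0075 -0.0016]
turn [ 2.000e-02 -5.000e-02  9.158e+01]
```

>>> jog_arm(
  deltas=[-0.045,0,0,0,0,7.5,1,-0.09,0,0,0,0,15,1,-0.135,0,0,0,0,22.5,1,-0.18,0,0,0,0,30,1,-0.225,0,0,0,0,37.5,1,-0.27,0,0,0,0,45,1,-0.315,0,0,0,0,52.5,1,-0.36,0,0,0,0,60,1],
)

```text
time: 1.85
tool_pos: [0.4937, -0.0549, 0.2485]
tcp_rot: [2.939, 1.109, 0.001]
wrist_force: [1.7, 0.4, 0.8]
width: 0.999
grip_force: 0.0
```

```bash
python3 -c "
from h import *
delta([.49,-.188,.2],9.8)"
```

```text
t 1.85 pos [ 0.4937 -0.0549  0.2485] yaw 41.36 zax [ 7.e-04  0.e+00 -1.e+00] q [-0.16 -0.08  1.98  0.    1.24  0.69] F [1.7 0.4 0.8] w 0.9988200283449828 g 0.0
shift [-0.0908  0.0974  0.0485]
turn [ 2.000e-02 -4.000e-02  3.156e+01]
```

>>> jog_arm(
  deltas=[-0.02,0.024,0.012,0,0,8,1,-0.045,0.05,0.024,0,0,16,1,-0.07,0.075,0.036,0,0,24,1,-0.091,0.097,0.048,0,0,31.6,1,-0.091,0.097,0.048,0,0,31.6,1,-0.091,0.097,0.048,0,0,31.6,1,-0.091,0.097,0.048,0,0,31.6,1],
)

```text
time: 2.55
tool_pos: [0.4905, -0.1854, 0.2007]
tcp_rot: [-3.129, -0.278, -0.001]
wrist_force: [0.9, -1.2, 0.3]
width: 1.004
grip_force: 0.0
```

```bash
python3 -c "
from h import *
delta([.491,-.188,.1],9.8)
c=read_camera('wrist');cv2.imwrite('pics/w1.png',c['color']);print(proj(c,[.4915,-.188,.015]),proj(c,[.628,-.1645,.022]))"
```

```text
t 2.55 pos [ 0.4905 -0.1854  0.2007] yaw 10.16 zax [ 6.e-04  2.e-04 -1.e+00] q [-0.41  0.01  1.98  0.    1.15  0.98] F [ 0.9 -1.2  0.3] w 1.0037610447558656 g 0.0
shift [-0.      0.0027  0.1007]
turn [-0.01 -0.04  0.36]
[259.38572857 172.23813087] [260.75260436   6.34333543]
```

View pics/w1.png

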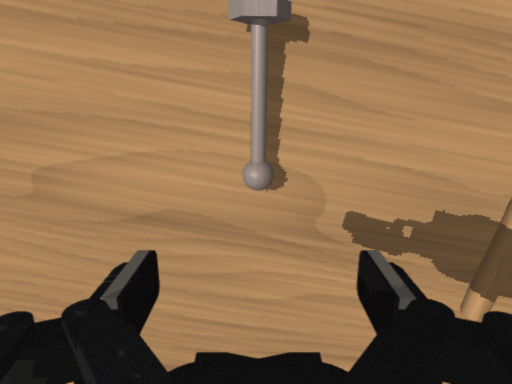

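The wrist view shows the ball at (258,175), 3 px from the prediction. The shank runs straight up to the foot at (260,12), so the yaw is right.

Run:
```python
from h import *
c=read_camera('wrist')
b=plane(c,(258,175.5),.015);f=plane(c,(259.3,26),.021);print(b,f,np.degrees(np.arctan2(*(f-b)[1::-1])))
delta([b[0],b[1],.0205],np.degrees(np.arctan2(*(f-b)[1::-1])))
```

```text
[ 0.48834576 -0.18713646  0.015     ] [ 0.61404176 -0.16567101  0.021     ] 9.691069773635338
t 2.65 pos [ 0.4907 -0.1851  0.2009] yaw 10.2 zax [ 1.e-03 -2.e-04 -1.e+00] q [-0.41  0.01  1.98  0.    1.15  0.98] F [-0.1  0.   1.1] w 1.0013591296475188 g 0.0
shift [-0.0029  0.0015  0.1804]
turn [ 0.02 -0.06  0.5 ]
```

>>> jog_arm(
  deltas=[-0.001,0.001,0.03,0,0,0.4,0.6,-0.002,0.002,0.065,0,0,0.4,0.4,-0.002,0.002,0.1,0,0,0.4,0.2,-0.002,0.002,0.13,0,0,0.4,0.2,-0.002,0.002,0.155,0,0,0.4,0.2,-0.002,0.002,0.172,0,0,0.4,0.2,-0.002,0.002,0.18,0,0,0.4,0.2,-0.002,0.002,0.18,0,0,0.4,0.2],
  squeeze=25,
)

```text
time: 3.45
tool_pos: [0.4882, -0.1873, 0.0196]
tcp_rot: [-3.129, -0.267, 0.002]
wrist_force: [0.4, 0.3, -0.2]
width: 0.6
grip_force: 0.0
```

```bash
python3 -c "
from h import *
delta([.489,-.187,.0205],9.7)
print(bot.tip_extent)
c=read_camera('wrist');cv2.imwrite('pics/w2.png',c['color'])"
```

```text
t 3.45 pos [ 0.4882 -0.1873  0.0196] yaw 9.76 zax [-1.6e-03  8.0e-04 -1.0e+00] q [-0.41  0.24  2.11  0.    0.79  0.99] F [ 0.4  0.3 -0.2] w 0.5998163222073001 g 0.0
shift [ 0.0009 -0.0002 -0.0009]
turn [-0.06  0.09  0.06]
0.017
```

View pics/w2.png

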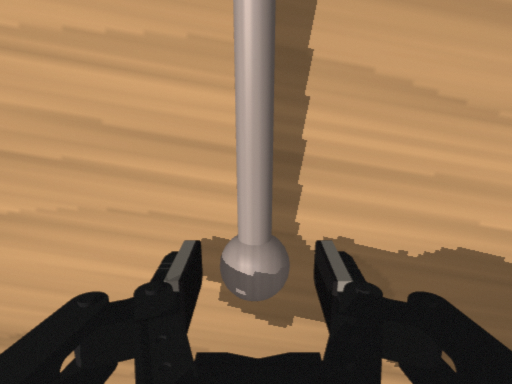

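The open jaws straddle the ball. The ball centre is at (254.5,266) and the jaw midline at x = 258.5, about 1.8 mm off, so I'll shift before closing.

>>> jog_arm(
  deltas=[0,-0.0015,-0.001,0,0,0,0.2,0,-0.0015,-0.001,0,0,0,0,0,-0.0015,-0.001,0,0,0,-0.2,0,-0.0015,-0.001,0,0,0,-0.4,0,-0.0015,-0.001,0,0,0,-1,0,-0.0015,-0.001,0,0,0,-1,0,-0.0015,-0.001,0,0,0,-1,0,-0.0015,-0.001,0,0,0,-1],
  squeeze=30,
)

```text
time: 4.3
tool_pos: [0.4891, -0.1872, 0.0223]
tcp_rot: [3.13, 0.265, 0.002]
wrist_force: [-1.3, -0.6, 6.5]
width: 0.329
grip_force: 29.3
```

Run:
```python
from h import *
s=readout.read_state();b0=s["tool_pos"]
delta(b0,9.7)
# ball path relative to start in (forward toward foot, up); P at forward 146
th=np.radians(np.arange(0,91,6))
a=np.arctan2(22,145)+th;r=np.hypot(145,22)
for t,x,z in zip(np.degrees(th),146-r*np.cos(a),r*np.sin(a)-15):print(round(t),round(x*1000,1),round(z*1000,1))
```

```text
t 4.3 pos [ 0.4891 -0.1872  0.0223] yaw 9.68 zax [ 1.3e-03 -6.0e-04 -1.0e+00] q [-0.41  0.23  2.11 -0.    0.8   0.99] F [-1.3 -0.6  6.5] w 0.329043750658133 g 29.32815581560135
shift [0. 0. 0.]
turn [ 0.05 -0.07 -0.02]
0 1000.0 7000.0
6 4094.0 22036.1
12 8742.7 36666.4
18 14895.2 50730.7
24 22484.1 64074.8
30 31426.3 76552.6
36 41623.8 88027.2
42 52964.9 98373.1
48 65325.2 107476.9
54 78569.5 115238.7
60 92552.6 121573.7
66 107121.2 126412.3
72 122115.8 129701.6
78 137372.1 131405.5
84 152722.9 131505.3
90 168000.0 130000.0
```

>>> jog_arm(
  deltas=[0.001,0,-0.007,0,0,0,-1,0.0024,0,-0.0146,0,0,0,-1,0.0041,0,-0.022,0,0,0,-1,0.0062,0,-0.0294,0,0,0,-1,0.0087,0,-0.0367,0,0,0,-1,0.0116,0,-0.0438,0,0,0,-1,0.0149,0,-0.0507,0,0,0,-1,0.0149,0,-0.0507,0,0,0,-1],
)

```text
time: 5.1
tool_pos: [0.5043, -0.1846, 0.0734]
tcp_rot: [3.129, 0.265, 0.003]
wrist_force: [0.5, 0.3, -2.0]
width: 0.326
grip_force: 29.7
```

Run:
```python
from h import *
delta([.4891,-.1872,.0223],9.7)
u=np.array([np.cos(np.radians(9.7)),np.sin(np.radians(9.7))]);b=np.array([.4895,-.1872])
bb=[*(b+.0149*u),.0657];P=b+.146*u;f=[*P,.0];print(bb,f)
t=[]
for n in("scene","side"):
    c=read_camera(n);p=proj(c,bb);print(n,p,proj(c,f))
    x,y=p.astype(int);t.append(cv2.resize(c["color"][y-40:y+40,x-35:x+65],None,fx=5,fy=5,interpolation=cv2.INTER_CUBIC)[:300])
cv2.imwrite("pics/l1.png",np.vstack([a[100:400] if len(a)>300 else a for a in t]))
```

```text
t 5.1 pos [ 0.5043 -0.1846  0.0734] yaw 9.7 zax [ 1.9e-03 -9.0e-04 -1.0e+00] q [-0.4   0.18  2.06 -0.    0.9   1.  ] F [ 0.5  0.3 -2. ] w 0.3261874994342098 g 29.72635120153427
shift [-0.0155 -0.0001  0.0511]
turn [ 0.07 -0.1  -0.  ]
[np.float64(0.5041869816894239), np.float64(-0.18468950824448147), 0.0657] [np.float64(0.6334127064869726), np.float64(-0.16260055058350964), 0.0]
scene [218.06956755 216.03062585] [256.02757058 243.71252579]
side [273.60867577 235.78874059] [310.52688061 231.62686135]
```

View pics/l1.png

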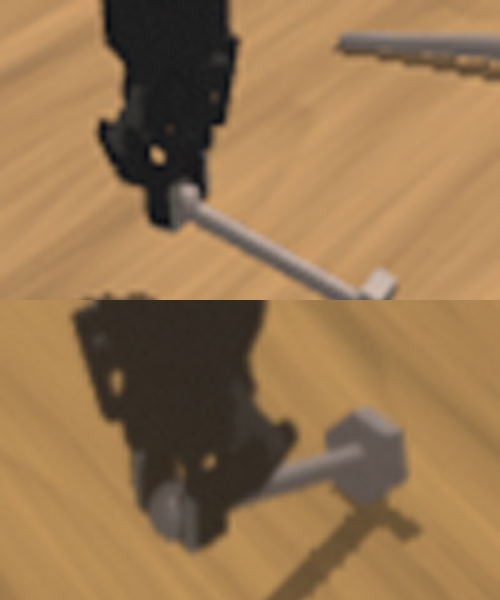

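Side view: the foot (about (365,455) in the crop) still rests on the bench and the stake has swivelled in the pads. The -2 N lift force agrees with that, so I'll carry on along the arc.

>>> jog_arm(
  deltas=[0.0049,0,-0.009,0,0,0,-1,0.0104,0,-0.0176,0,0,0,-1,0.0165,0,-0.0259,0,0,0,-1,0.0232,0,-0.0336,0,0,0,-1,0.0304,0,-0.0409,0,0,0,-1,0.0381,0,-0.0477,0,0,0,-1,0.0462,0,-0.0539,0,0,0,-1,0.0548,0,-0.0595,0,0,0,-1],
)

```text
time: 6.0
tool_pos: [0.5578, -0.175, 0.1321]
tcp_rot: [3.13, 0.265, -0.0]
wrist_force: [-0.4, -0.5, -2.6]
width: 0.328
grip_force: 29.8
```

Run:
```python
from h import *
delta([.4891,-.1872,.0223],9.7)
c=read_camera("side");cv2.imwrite("pics/l2.png",cv2.resize(c["color"][170:270,240:360],None,fx=5,fy=5,interpolation=cv2.INTER_CUBIC))
```

```text
t 6.0 pos [ 0.5578 -0.175   0.1321] yaw 9.68 zax [-0.e+00 -2.e-04 -1.e+00] q [-0.35  0.19  1.92 -0.    1.03  1.06] F [-0.4 -0.5 -2.6] w 0.32802742737856655 g 29.77818936109543
shift [-0.0697  0.0004  0.1098]
turn [ 0.01  0.   -0.02]
```

View pics/l2.png

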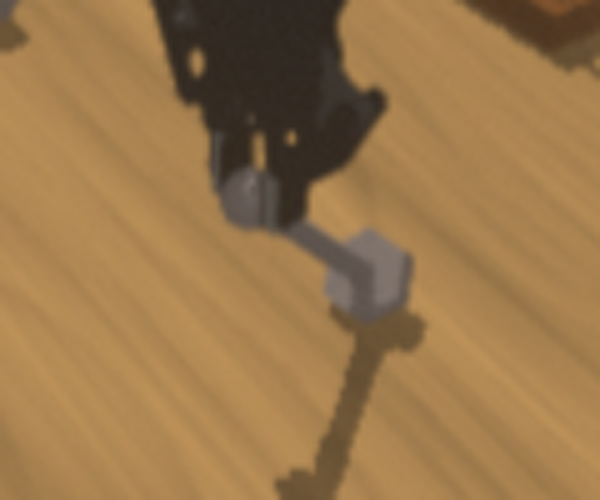

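The stake is at about 50°, with its foot still on the bench at crop (370,310). Continuing.

>>> jog_arm(
  deltas=[0.0089,0,-0.005,0,0,0,-1,0.0182,0,-0.0094,0,0,0,-1,0.0277,0,-0.0131,0,0,0,-1,0.0375,0,-0.0162,0,0,0,-1,0.0474,0,-0.0186,0,0,0,-1,0.0575,0,-0.0202,0,0,0,-1,0.064,0,-0.021,0,0,0,-1,0.064,0,-0.021,0,0,0,-1],
)

```text
time: 6.85
tool_pos: [0.6215, -0.1643, 0.1528]
tcp_rot: [3.13, 0.266, 0.002]
wrist_force: [-1.3, -0.6, 2.2]
width: 0.328
grip_force: 30.0
```

Run:
```python
from h import *
delta([.4891,-.1872,.0223],9.7)
t=[]
for n,(x,y) in dict(scene=(240,215),side=(310,205)).items():
    c=read_camera(n);t.append(cv2.resize(c["color"][y-50:y+50,x-40:x+40],None,fx=5,fy=5,interpolation=cv2.INTER_CUBIC))
cv2.imwrite("pics/l3.png",np.hstack(t))
```

```text
t 6.85 pos [ 0.6215 -0.1643  0.1528] yaw 9.7 zax [ 1.2e-03 -3.0e-04 -1.0e+00] q [-0.3   0.28  1.77  0.    1.09  1.1 ] F [-1.3 -0.6  2.2] w 0.3277133037224625 g 30.01266360282898
shift [-0.1345  0.0002  0.1303]
turn [ 0.03 -0.06  0.  ]
```

View pics/l3.png

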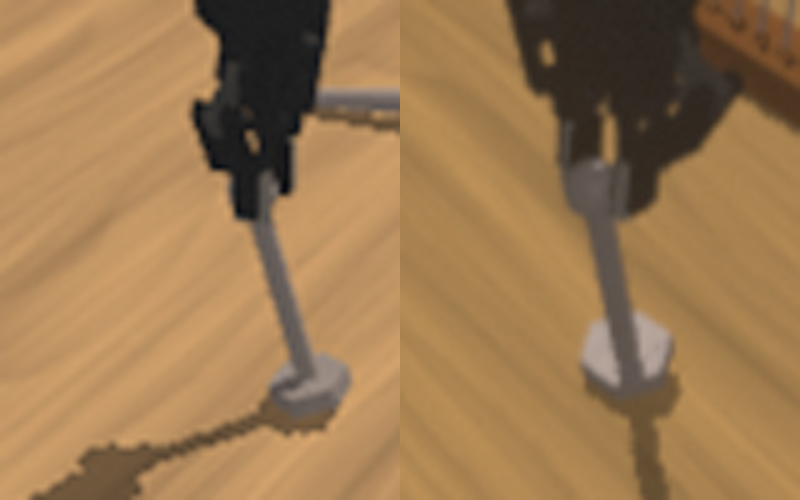

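The stake is about 13° short of upright, with its foot pivoting on its edge in both views.

>>> jog_arm(
  deltas=[0.007,0,-0.0003,0,0,0,-1,0.014,0,-0.0004,0,0,0,-1,0.02,0,-0.0002,0,0,0,-1,0.025,0,0,0,0,0,-1,0.029,0,0.0005,0,0,0,-1,0.032,0,0.0009,0,0,0,-1,0.0335,0,0.0011,0,0,0,-1,0.0335,0,0.0011,0,0,0,-1],
)

```text
time: 7.75
tool_pos: [0.654, -0.1587, 0.152]
tcp_rot: [3.13, 0.265, 0.002]
wrist_force: [-0.6, -0.3, 5.0]
width: 0.327
grip_force: 29.3
```

Run:
```python
from h import *
delta([.4891,-.1872,.0223],9.7)
t=[]
for n,(x,y) in dict(scene=(250,210),side=(310,205)).items():
    c=read_camera(n);t.append(cv2.resize(c["color"][y-50:y+50,x-40:x+40],None,fx=5,fy=5,interpolation=cv2.INTER_CUBIC))
    s=readout.read_state()["tool_pos"];q=[s[0],s[1],0.01];print(n,(proj(c,q)-[x-40,y-50])*5,(proj(c,[s[0],s[1],.09])-[x-40,y-50])*5)
cv2.imwrite("pics/l4.png",np.hstack(t))
```

```text
t 7.75 pos [ 0.654  -0.1587  0.152 ] yaw 9.68 zax [ 1.4e-03 -3.0e-04 -1.0e+00] q [-0.28  0.33  1.7   0.    1.11  1.13] F [-0.6 -0.3  5. ] w 0.32682462448205496 g 29.265146255493164
shift [-0.1675  0.0002  0.1294]
turn [ 0.03 -0.07 -0.02]
scene [261.26973121 414.64121477] [262.37060278 308.30160438]
side [230.90432916 352.20083812] [242.54660532 236.99407663]
```

View pics/l4.png

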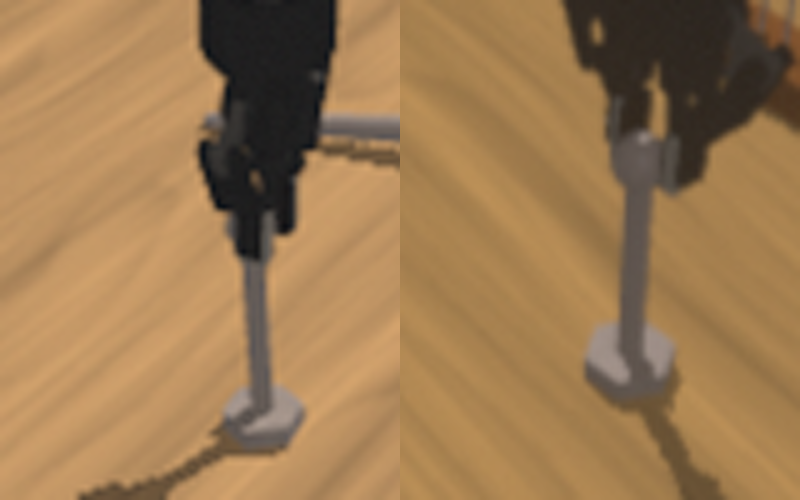

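The stake is almost upright, with about 3° of lean left toward the start side in both views. I'll push it a bit further and watch the force.

>>> jog_arm(
  deltas=[0.001,0,0.0002,0,0,0,-1,0.002,0,0.0003,0,0,0,-1,0.003,0,0.0005,0,0,0,-1,0.004,0,0.0006,0,0,0,-1,0.005,0,0.0007,0,0,0,-1,0.005,0,0.0007,0,0,0,-1,0.005,0,0.0007,0,0,0,-1],
)

```text
time: 8.55
tool_pos: [0.6587, -0.1579, 0.1513]
tcp_rot: [3.13, 0.265, 0.002]
wrist_force: [0.3, -0.1, 5.4]
width: 0.323
grip_force: 29.2
```

```bash
cat > lean.py <<'E'
from h import *
delta([.4891,-.1872,.0223],9.7)
s=readout.read_state()["tool_pos"]
ln=[]
for n,(x,y) in dict(scene=(250,210),side=(310,205)).items():
    c=read_camera(n);hsv=cv2.cvtColor(c["color"],cv2.COLOR_BGR2HSV)
    m=(hsv[...,1]<75)&(hsv[...,2]>60)
    r=[]
    for z in np.linspace(.035,.105,15):
        p=proj(c,[s[0],s[1],z]);v=int(round(p[1]));u0=int(p[0])
        k=np.flatnonzero(m[v,u0-9:u0+10])+u0-9
        if 2<=len(k)<=10:r.append((k.mean(),v))
    r=np.array(r);f=np.polyfit(r[:,1],r[:,0],1);a=r[:,1].min();b=r[:,1].max()
    o,d1=ray(c,(np.polyval(f,a),a));_,d2=ray(c,(np.polyval(f,b),b));nn=np.cross(d1,d2);ln.append(nn/np.linalg.norm(nn));print(n,len(r),f[0].round(3))
ax=np.cross(*ln);ax/=np.linalg.norm(ax);ax*=np.sign(ax[2]);a=np.radians(9.7);u=np.array([np.cos(a),np.sin(a),0])
print("lean fwd deg",np.degrees(np.arcsin(ax@u)),"left",np.degrees(np.arcsin(ax@[-u[1],u[0],0])))
E
python3 lean.py
```

```text
t 8.55 pos [ 0.6587 -0.1579  0.1513] yaw 9.68 zax [ 1.3e-03 -2.0e-04 -1.0e+00] q [-0.27  0.34  1.69  0.    1.11  1.13] F [ 0.3 -0.1  5.4] w 0.32346354985909725 g 29.24725592136383
shift [-0.1723  0.0003  0.1288]
turn [ 0.02 -0.07 -0.02]
scene 15 0.041
side 15 -0.074
lean fwd deg -2.2616332367192498 left -0.5801175103734156
```

>>> jog_arm(
  deltas=[0.001,0,0.0001,0,0,0,-1,0.002,0,0.0002,0,0,0,-1,0.003,0,0.0003,0,0,0,-1,0.004,0,0.0003,0,0,0,-1,0.004,0,0.0003,0,0,0,-1,0.004,0,0.0003,0,0,0,-1],
  squeeze=20,
)

```text
time: 9.25
tool_pos: [0.6623, -0.1571, 0.1507]
tcp_rot: [3.13, 0.265, 0.001]
wrist_force: [-0.7, 0.6, 5.5]
width: 0.319
grip_force: 28.2
```

```bash
python3 lean.py
```

```text
t 9.25 pos [ 0.6623 -0.1571  0.1507] yaw 9.67 zax [ 5.e-04  0.e+00 -1.e+00] q [-0.27  0.35  1.68  0.    1.11  1.13] F [-0.7  0.6  5.5] w 0.3190906054093094 g 28.176408112049103
shift [-0.1759  0.0005  0.1283]
turn [ 0.   -0.03 -0.03]
scene 15 -0.015
side 15 -0.109
lean fwd deg 0.3334180518953712 left -0.2619614736816795
```

The stake is upright to within 0.4°. Releasing gently, then lifting clear.

>>> jog_arm(
  deltas=[0,0,0,0,0,0,-0.3,0,0,0,0,0,0,-0.2,0,0,0,0,0,0,-0.1,0,0,0,0,0,0,0,0,0,0,0,0,0,0.2,0,0,0,0,0,0,0.4,0,0,0,0,0,0,0.4,0,0,0,0,0,0,0.4],
)

```text
time: 10.15
tool_pos: [0.6621, -0.1572, 0.1504]
tcp_rot: [3.13, 0.265, 0.0]
wrist_force: [0.8, 0.2, -0.3]
width: 0.702
grip_force: 0.0
```

```bash
python3 lean.py
```

```text
t 10.15 pos [ 0.6621 -0.1572  0.1504] yaw 9.68 zax [ 1.e-04 -0.e+00 -1.e+00] q [-0.27  0.35  1.69 -0.    1.11  1.13] F [ 0.8  0.2 -0.3] w 0.7024409952272495 g 0.0
shift [-0.1756  0.0005  0.1281]
turn [ 0.   -0.   -0.02]
scene 15 -0.0
side 15 -0.106
lean fwd deg -0.2645570389419502 left -0.5950801190082093
```

>>> jog_arm(
  deltas=[0,0,-0.008,0,0,0,0.4,0,0,-0.02,0,0,0,0.4,0,0,-0.04,0,0,0,0.4,0,0,-0.065,0,0,0,0.4,0,0,-0.09,0,0,0,0.4,0,0,-0.11,0,0,0,0.4,0,0,-0.12,0,0,0,0.4,0,0,-0.12,0,0,0,0.4],
)

```text
time: 11.05
tool_pos: [0.6633, -0.1576, 0.2737]
tcp_rot: [3.129, 0.265, 0.007]
wrist_force: [0.7, -0.2, 0.2]
width: 0.7
grip_force: 0.0
```

```bash
python3 lean.py
python3 - <<'E'
from h import *
cv2.imwrite("pics/end.png",np.hstack([read_camera(n)["color"][100:350,150:350] for n in("scene","side")]))
E
```

```text
t 11.05 pos [ 0.6633 -0.1576  0.2737] yaw 9.68 zax [ 0.0049 -0.0014 -1.    ] q [-0.27  0.26  1.56 -0.    1.31  1.13] F [ 0.7 -0.2  0.2] w 0.6996854749783812 g 0.0
shift [-0.1778 -0.0006  0.2506]
turn [ 0.12 -0.26 -0.02]
scene 15 0.0
side 15 -0.106
lean fwd deg -0.26703186918256705 left -0.5895547624183715
```

View pics/end.png

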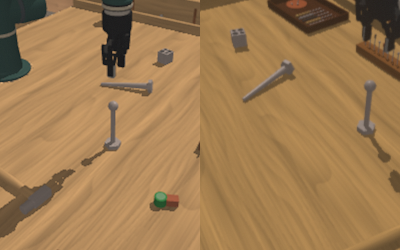

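The stake stands at crop (112,125) with the gripper clear above it. The mandrel, doming block and hammer have not moved.

```bash
python3 -c "
from workcell import finish_job
print(finish_job())"
```

```text
the job is handed in; nothing more can be done
None
```

The ball stake is standing upright on its foot (within about 1° of vertical), released with the gripper clear above it; the foot pivoted where it lay (it may have slid a few mm), the mandrel, hammer and doming block were not touched, and the job was handed in at about 11 s.

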